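Zero the stroke gauge and feed one battery cell

TASK

Start a new pack at the battery-cell feeder: with its slide at rest, turn the bezel of the stroke gauge until the zero mark of the dial stands under the pointer. Then push the sprung slide once, all the way in to its stop, so that one cell, and only one, rolls down into the trough, and let the slide spring back out. Leave the gauge zeroed and the other things on the bench as they are.

Things in the scene. Friction and masses are not known exactly. Their poses are not given: they have to be found in the camera images.
- feeder: Battery-cell feeder, fixed on a green mat 3 mm thick. Origin under the middle of its magazine, on the mat's top; x points from the push plate through the magazine to the trough (away from the robot, give or take 25 degrees), y from the magazine to the gauge, z up. Aluminium base 12 mm high, x -95 to 105, y -50 to 50 mm, with a wing out to the gauge post at x -5, y 125 mm.
- magazine_top (a point): Centre of the open top of the black upright magazine: feeder x 0, y 0, z 100 mm. The magazine spans x -15 to 15, y -39 to 39 mm. Three pink cells lie in it, one above the other, along feeder y. The lowest one leaves at the bottom on the +x side, over a 2 mm lip.
- trough (a point): Where the fed cell's centre comes to rest in the trough: feeder x 80, y 0, z 26 mm. The steel ramp slopes down to it from the magazine; the black end stop has its inner face at feeder x 90 and its top at z 38 mm, and the cheeks stand at y +-38 mm, tops at z 40 mm.
- slide (a joint): Travel of the sprung slide along the feeder's +x, in m: 0 at rest (out), 0.030 at the stop. Its spring pushes back with about 3 N at the start and 11 N at the stop, and returns the slide by itself. The lowest cell is sure to be fed only by a full stroke. The gauge pointer turns with the slide, 1 rad clockwise per 6.7 mm.
- push_plate (a point): Middle of the push face (looking to feeder -x) of the slide's black upright plate; push it to feeder +x. Plate 46 mm wide (y), z 18 to 74 mm over the mat, 8 mm thick; at rest this point is at feeder x -130, y 0, z 50 mm; it moves with the slide. A cross arm, z 44 to 52 mm, runs 28 mm beyond the face to y 132 mm and drives the gauge spindle.
- bezel (a joint): Angle of the gauge's bezel and dial face, in rad, about the vertical: how far the zero mark stands anticlockwise (seen from above) of the pointer at rest; 0 when the pointer reads zero. At rest the pointer points along feeder +x. Range -0.8 to 2.2; friction 0.04 N m holds it where it is left.
- bezel_top (a point): Centre of the bezel's top, feeder x -5, y 125, z 80 mm. Bezel: dark knurled steel disc 58 mm across, z 65 to 80 mm, axis vertical, gripped across from above. White face with short thin ticks and one broad long black one, the zero mark, lying along this point's x axis; black pointer 3 mm above. Below: case 52 mm across, z 35 to 64, and a stem at z 48 mm towards -x.
- cell0: Lowest of the three pink cells in the magazine, the one to be fed: 18.5 mm across, 65 mm long, 46 g. Origin at its centre, y along its length. It starts at feeder x 0, y 0, z 39 mm.
- cell1: Second cell in the magazine, just above the first, the same; origin at its centre.
- cell2: Top cell in the magazine, the same; origin at its centre.
- pack: Bystander: four-cell pack, 46 x 46 x 67 mm tall, two square black printed brackets around four pink-wrapped cells; origin under its centre
- bracket: Bystander: empty black four-hole bracket, 56 x 56 x 10 mm, lying flat; origin under its centre
- tape: Bystander: roll of ochre tape, 90 mm across, 24 mm tall; origin under its centre
- driver: Bystander: screwdriver with a black handle, 170 mm long, lying on the mat; origin under its middle
- cell_standing: Bystander: single pink cell standing on end, 18.5 mm across, 65 mm tall; origin under its centre
- parts_tray: Bystander: open grey parts tray, 90 x 130 x 25 mm; origin under its centre
- jar: Bystander: white jar with a blue lid, 60 mm across, 50 mm tall; origin under its centre
- caliper: Bystander: caliper lying flat, 200 mm long, 12 mm tall; origin under the middle of its beam

How it is judged (in metres and radians):
On the way, in this order (a step that is already met when the one before it is completed fails the run):
1. the gauge is set to zero with the slide at rest and no cell fed yet, and the bezel let go (value of joint bezel between -0.12 and 0.12 rad and value of joint slide below 0.003 m and x of cell0 in the frame of feeder below 0.016 m and contact force between the fingers and feeder below 0.1 N), for 0.3 s.
2. the slide is pushed fully in to its stop (value of joint slide above 0.0275 m), for 0.05 s.
3. the slide is back out (value of joint slide below 0.003 m), for 0.1 s.
At the end, for the whole second after the job is handed in: The lowest cell lies at rest in the trough against the end stop, the other two are still in the magazine, the slide is back out within 3 mm of rest, the zero mark stands within 0.12 rad (7 degrees) of the pointer's rest direction (value of joint bezel between -0.12 and 0.12 rad and value of joint slide below 0.003 m and x of cell0 in the frame of feeder between 0.065 and 0.09 m and y of cell0 in the frame of feeder between -0.01 and 0.01 m and z of cell0 in the frame of feeder below 0.04 m and linear speed of cell0 below 0.02 m/s and x of cell1 in the frame of feeder between -0.016 and 0.016 m and x of cell2 in the frame of feeder between -0.016 and 0.016 m); the robot touches nothing.
It fails at once if a second cell leaves the magazine (x of any of cell1, cell2 in the frame of feeder above 0.03 m).
It fails at once if a bystander is knocked more than 25 mm away or toppled (distance of any of pack, bracket, tape, driver, cell_standing, parts_tray, jar, caliper from where it was at the start of the episode above 0.025 m or angle between any of pack, cell_standing, jar's own z axis and vertical above 0.6 rad).
It also fails if it takes over 43 s, if anything falls off the work surface, if the arm or the gripper's body presses on something with over 40 N, if the wrist force passes 120 N, or if a joint passes its speed limit or range.

ROBOT

A 7-joint arm with a two-finger parallel gripper is mounted at the origin on the work surface. World frame = base frame: x ahead of the robot, y to its left, z up, the work surface at z = 0. Lengths are in mm, angles in rad, forces in N, time in s.
With the tool pointing down it reaches from about 400 to 875 mm from the base axis. Payload 4.4 kg.
Tool frame: the origin (TCP) lies on the centre line of the jaws, within the pads' length; the fingertips stand 25 mm ahead of it and the grasp point (between the pads) lies 6 mm ahead of it (ctrl.finger_overhang is the distance from the TCP to the fingertips, in mm); z points along the fingers, y is the line along which they close (so a half turn about z gives the same grasp; the last joint's range is limited). The gripper opens to 85 mm and grips with 20 to 120 N. Pads are 22 mm wide; open, the fingers measure 114 mm over their backs; the gripper's body (76 mm by 85 mm) begins 54 mm behind the grasp point. The pads swing forward as they close: fully open they stand 13 mm farther back than shut.
Start: joints at [1.098, 0.628, 0.038, 1.517, -0.027, 0.996, -0.02], TCP at [257.214, -596.957, 256.313] pointing down, gripper open.
Joint ranges: [-3.06, 3.06], [-0.37, 2.12], [-1.25, 1.32], [0.18, 2.47], [-1.1, 4.24], [0.23, 1.98], [-2.94, 2.94]. Speed limits (rad/s): [2.57, 2.57, 3.14, 3.14, 3.14, 3.14, 3.14].

INTERFACE

Orientations are given as [roll, pitch, yaw] about the fixed x, y, z axes, in that order (R = Rz(yaw) Ry(pitch) Rx(roll)).
In Python, from cell import ctrl gives the robot as it stands. The module is installed in compiled form; this text tells all that it offers.
- The arm moves only by the tool play_rows, never from a script. Its argument "targets" is a list of rows, each a list of 5 numbers: the closure, from 0 (fully open) to 1 (shut), then the shift along the tool's x, y, z in cm, then the turn about the tool's z in degrees. In form: [[gripper, dx, dy, dz, spin], ...]. A call has 1 to 10 rows; each row is the pose to reach, as a shift and turn from the pose commanded when the call began, along the tool's axes at that moment; what a row does not reach only later rows make up. A row lasts 1/10 s, in which the tool goes at most 50 mm and 8.59 degrees, less where a joint would pass 70% of its speed; a pose out of reach is approached as far as the arm can. A call with a gripper value outside its range is refused whole. The fingers move at their own pace and stop on an object; the grip force is fixed at half the most. Time passes only in rows, so rows that repeat a pose let the fingers close. It gives the time, the measured TCP pose, the force, the opening and the grip force at its end, in the units of the state.
- ctrl.read_state(): the state, without advancing time (a new reading comes with each control period).
- ctrl.get_image(name): name is "scene" or "top" or "wrist"; returns (picture, depth): 384x512x3 uint8, red, green, blue; 384x512 float32, mm along the optical axis (not along the pixel's ray), 0 where there is no reading.
- ctrl.calibration(name): a dict with "vfov" (degrees; the focal length in pixels is half the picture's height over the tangent of half this angle, whatever the lens; pixels are square), "cx", "cy" (the principal point, pixels), "extrinsics" (4x4, takes a point from camera to world coordinates); the wrist camera has in their place "mount" (4x4, takes a point from camera to tool coordinates, whose origin is the TCP and whose axes are the flange's). Camera axes: x right, y down, z forward; pixel columns grow to the right and rows downward; lengths in mm; the calibration is good to about 2 mm. The wrist camera is an equidistant fisheye: a pixel r from the principal point sees the ray r / f radians off the axis. A picture is of the moment at which its call begins: read the wrist's pose just before it. calibration takes no time and is no camera call.
- ctrl.finish_job(): hands the job in; it is judged then, once.
Trained networks look in the newest picture that a camera, given by its name, has taken for a name from the list of things; names that differ only in an ending like _2 or _b are one class to them, and where a whole thing is asked for, a point or a joint stands for the part that bears it (a point fixed in the world has none). Each returns a list of dicts, best first, with "confidence" (0 to 1); they miss things now and then, are a little off and sometimes report something else, mostly with a low value. They report only what shows in the picture. A call takes as long as a camera call.
- ctrl.search_frame(camera, name): "bbox" ([left, top, right, bottom] in pixels, round what is visible of it).
- ctrl.trace(camera, name): "pixels" (384x512 bool, what is visible of it) and "bbox" ([left, top, right, bottom] in pixels, round what is visible of it).
The state is a dict: "clock": time; "qpos": joint angles; "qd": joint speeds; "tau": joint torques, N m; "eef_pos": TCP position; "tool_rot": TCP orientation; "force": force on the tool from outside, world axes, zero at the start; "torque": the same for the moment, N m; "width": finger opening in mm; "gripper_force": force on a finger pad.
Only numpy, scipy, OpenCV 4.12 (cv2) and the standard library are available. Lean on these libraries where they do the work, as an engineer would, in place of code of your own. Each camera call takes 0.05 s, during which the arm holds its last target. There are 200 camera calls.

## Working session

There is one attempt and no reset: what is moved stays moved. The work goes in short steps, Python scripts to look and compute and a tool call to move; the robot and the scene stay as the last step left them, time stands still between calls to the robot, and variables do not carry over. Pictures are saved under pics/ and viewed, at most 10 in all, crops included, and the job is handed in when it is done.

Besides the shell and the picture viewer there is one more tool, called as name(argument=value, ...) on one line, values as JSON. play_rows: Moves the arm, as the interface text tells. Its arguments: {"type":"object","properties":{"targets":{"type":"array"}},"required":["targets"]}

```bash
mkdir -p pics; cat > h.py <<'E'
import numpy as np, cv2
from cell import ctrl
from scipy.spatial.transform import Rotation as R
def look(n,f=None):
    s=ctrl.read_state(); im,d=ctrl.get_image(n)
    if f: cv2.imwrite('pics/'+f,im[:,:,::-1])
    return s,im,d
def pose(s):
    T=np.eye(4);T[:3,:3]=R.from_euler('xyz',s['tool_rot']).as_matrix();T[:3,3]=s['eef_pos'];return T
def world(n,u,v,d,s=None):
    c=ctrl.calibration(n); f=192/np.tan(np.radians(c['vfov']/2))
    x=(np.asarray(u,float)-c['cx'])/f;y=(np.asarray(v,float)-c['cy'])/f
    if n=='wrist':
        r=np.hypot(x,y)+1e-9;k=np.tan(r)/r;x=x*k;y=y*k;T=pose(s)@c['mount']
    else: T=np.array(c['extrinsics'])
    P=np.stack([x*d,y*d,d*np.ones_like(x)],-1)
    return P@T[:3,:3].T+T[:3,3]
E
python3 - <<'E'
from h import *
s,im,d=look('top','top.png'); print(s)
im2=look('scene','scene.png')
for n in ['feeder','bezel','bezel_top','push_plate','magazine_top','pack','cell_standing','jar','tape','parts_tray','driver','caliper','bracket']:
    try:
        r=ctrl.trace('top',n)
        for q in r[:1]:
            m=q['pixels']; v,u=np.nonzero(m&(d>0)); P=world('top',u,v,d[v,u]); print(n,round(q['confidence'],2),q['bbox'],P.mean(0).round(),P.min(0).round(),P.max(0).round())
    except Exception as e: print(n,e)
E
```

```text
{'clock': 0.0, 'qpos': array([ 1.09821594,  0.62931953,  0.03841819,  1.5183684 , -0.02701276,
        0.99631058, -0.0199866 ]), 'qd': array([ 7.53742150e-04,  8.91487642e-06, -1.31519631e-03,  1.63541309e-03,
        6.07943256e-04,  2.12688462e-03, -1.64826047e-03]), 'tau': array([-4.18263899e-04, -5.63406301e+01,  1.22601695e+00, -1.93446171e+01,
        1.10283442e-02,  1.03783782e-02, -8.56218008e-06]), 'eef_pos': array([ 256.98869564, -596.40826925,  255.40571944]), 'tool_rot': array([-3.13970378e+00, -1.01568860e-06,  4.06806063e-01]), 'force': array([ 0.67150289, -0.0940684 ,  0.21124242]), 'torque': array([-0.00548816,  0.02192631, -0.0243    ]), 'gripper_force': 0.0, 'width': 85.3475302648445}
feeder 0.67 [232.3, 146.9, 298.4, 215.4] [596. -70.  39.] [ 476. -160.   -3.] [720.  57. 108.]
bezel 0.7 [232.7, 167.3, 251.2, 182.6] [602.  22.  84.] [575.  -4.  78.] [632.  49.  92.]
bezel_top 0.62 [193.6, 168.7, 218.4, 187.1] [612. 143.  10.] [575. 106.  -1.] [646. 179.  19.]
push_plate 0.71 [266.5, 183.9, 293.9, 222.4] [538. -99.  52.] [ 476. -126.   -0.] [590. -47.  83.]
magazin
[... 163 characters left out ...]
3.   -2.] [ 623. -200.   76.]
cell_standing 0.63 [246.5, 146.7, 256.8, 156.5] [688.  -9.  51.] [684. -16.  17.] [694.  -3.  71.]
jar 0.61 [140.1, 244.8, 168.3, 260.0] [373. 300.  45.] [345. 274.  -0.] [404. 344.  59.]
tape 0.79 [332.8, 128.9, 360.7, 156.0] [ 718. -323.   23.] [ 673. -370.    0.] [ 761. -280.   33.]
parts_tray 0.89 [112.9, 136.4, 158.6, 166.3] [705. 372.  12.] [657. 304.  -0.] [749. 446.  34.]
driver 0.7 [375.6, 193.2, 393.6, 218.2] [ 505. -430.   25.] [ 467. -456.    0.] [ 548. -406.   34.]
caliper 0.64 [95.0, 197.4, 157.5, 236.1] [482. 385.  11.] [442. 305.  -5.] [541. 498.  19.]
bracket 0.64 [232.0, 147.1, 299.7, 219.0] [597. -69.  39.] [ 476. -159.   -3.] [720.  54. 108.]
```

View pics/top.png

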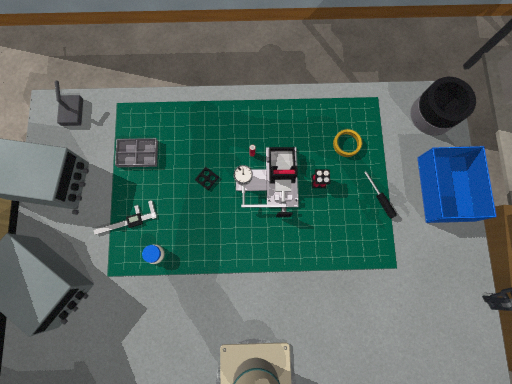

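View pics/scene.png

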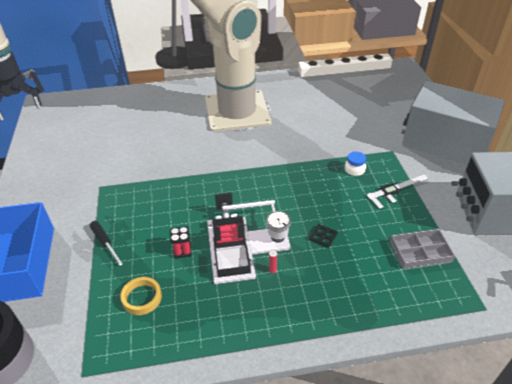

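play_rows(targets=[[0, 4, -3.3, 0, 0], [0, 8, -6.5, 0, 0], [0, 12, -10, 0, 0], [0, 16, -13.3, 0, 0], [0, 20, -16.6, 0, 0], [0, 24, -20, 0, 0], [0, 28, -23.3, 0, 0], [0, 32, -26.6, 0, 0], [0, 36, -30, 0, 0], [0, 40, -33.2, 0, 0]])

```text
clock: 1.75
eef_pos: [484.7, -149.5, 256.7]
tool_rot: [3.141, -0.001, 0.407]
force: [1.2, -0.8, -0.9]
width: 85.7
gripper_force: 0.0
```

play_rows(targets=[[0, 4, -3.3, 0, 0], [0, 8, -6.5, 0, 0], [0, 11.4, -9.5, 0, 0], [0, 11.4, -9.5, 0, 0], [0, 11.4, -9.5, 0, 0]])

```text
clock: 2.25
eef_pos: [551.4, -17.5, 256.2]
tool_rot: [-3.141, 0.0, 0.41]
force: [-0.9, -1.4, 0.4]
width: 85.5
gripper_force: 0.0
```

```bash
python3 - <<'E'
from h import *
s,im,d=look('wrist','w1.png'); print(s['clock'],s['eef_pos'],s['tool_rot'],s['qpos']); c=ctrl.calibration('wrist');print(c)
for n in ['bezel','push_plate','magazine_top','cell_standing']:
    for q in ctrl.trace('wrist',n)[:1]:
        m=q['pixels']; v,u=np.nonzero(m&(d>0)); P=world('wrist',u,v,d[v,u],s); print(n,q['confidence'],q['bbox'],P.mean(0).round(),P.min(0).round(),P.max(0).round())
E
```

```text
2.25 [551.35183145 -17.50554279 256.20192108] [-3.14147121e+00  3.72253146e-05  4.10211318e-01] [-0.01437016  0.48642545 -0.00695583  1.7951154   0.00416053  0.86014666
 -1.1838185 ]
{'vfov': 65.70646984690485, 'cx': 257.220052650782, 'cy': 193.39137786688917, 'mount': array([[ 8.70048410e-04, -9.63920162e-01, -2.66190092e-01,
         6.89352685e+01],
       [ 9.99999532e-01,  9.51055198e-04, -1.75413279e-04,
        -3.39553010e-01],
       [ 4.22245867e-04, -2.66189815e-01,  9.63920538e-01,
        -1.17301685e+02],
       [ 0.00000000e+00,  0.00000000e+00,  0.00000000e+00,
         1.00000000e+00]])}
bezel 0.88 [211.5, 86.3, 273.7, 146.1] [606.  23.  81.] [567. -12.   1.] [640.  64.  87.]
push_plate 0.56 [204.5, 160.3, 359.1, 272.5] [529. -76.  50.] [ 445. -156.   -0.] [595.  36. 103.]
magazine_top 0.97 [203.3, 65.3, 406.1, 272.5] [600. -64.  42.] [ 444. -196.   -0.] [717.  64. 105.]
cell_standing 0.74 [291.1, 40.3, 316.9, 72.6] [693.  -7.  55.] [687. -17.   2.] [716.   1.  71.]
```

View pics/w1.png

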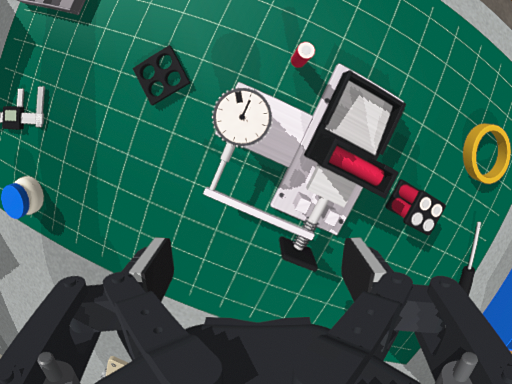

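```bash
cat >> h.py <<'E'
def ortho(im,n,s,X,Y,z):
    c=ctrl.calibration(n); f=192/np.tan(np.radians(c['vfov']/2))
    T=pose(s)@c['mount'] if n=='wrist' else np.array(c['extrinsics'])
    P=np.stack([X,Y,np.full_like(X,z)],-1)-T[:3,3]; P=P@T[:3,:3]
    x,y=P[...,0]/P[...,2],P[...,1]/P[...,2]
    if n=='wrist':
        r=np.hypot(x,y)+1e-9;k=np.arctan(r)/r;x,y=x*k,y*k
    return cv2.remap(im,(x*f+c['cx']).astype('f4'),(y*f+c['cy']).astype('f4'),cv2.INTER_CUBIC)
def grid(cx,cy,h,n=500): # image up = +x world, left = +y
    g=np.linspace(h,-h,n); X,Y=np.meshgrid(cx+g,cy+g,indexing='ij'); return X,Y
E
python3 - <<'E'
from h import *
s,im,d=look('wrist')
v,u=np.mgrid[:384,:512]; P=world('wrist',u,v,d,s); 
near=(d>0)&(np.hypot(P[...,0]-605,P[...,1]-23)<40)&(P[...,2]>74)&(P[...,2]<90)
Q=P[near]; (c,r)=cv2.minEnclosingCircle(Q[:,:2].astype('f4')); print('bezel',c,r,np.median(Q[:,2]),Q[:,:2].mean(0))
m=(d>0)&(P[...,2]>97)&(P[...,2]<112)&(P[...,0]>520)&(P[...,0]<700)&(abs(P[...,1]+100)<80)
Q=P[m]; print('mag',len(Q),cv2.minAreaRect(Q[:,:2].astype('f4')),np.median(Q[:,2]))
m=(d>0)&(P[...,2]>40)&(P[...,2]<62)&(P[...,0]>430)&(P[...,0]<520)&(P[...,1]>-80)&(P[...,1]<60)
Q=P[m]; print('arm',len(Q),cv2.fitLine(Q[:,:2].astype('f4'),cv2.DIST_HUBER,0,.01,.01).ravel(),Q.min(0),Q.max(0))
X,Y=grid(605,23,40,400); a=ortho(im,'wrist',s,X,Y,83)
X,Y=grid(590,-60,160,400); b=ortho(im,'wrist',s,X,Y,100)
cv2.imwrite('pics/o1.png',np.hstack([a,b])[:,:,::-1])
E
```

```text
bezel (605.5088500976562, 22.968868255615234) 30.046144485473633 83.23380602244859 [605.65253867  22.66563944]
mag 831 ((608.3223266601562, -102.13225555419922), (78.06004333496094, 30.623355865478516), 89.09781646728516) 102.45115879961054
arm 845 [ 2.9105324e-02  9.9957633e-01  5.1267621e+02 -2.3066217e+01] [480.18198635 -79.87147018  40.78887227] [519.92145826  31.58138963  61.88685478]
```

View pics/o1.png

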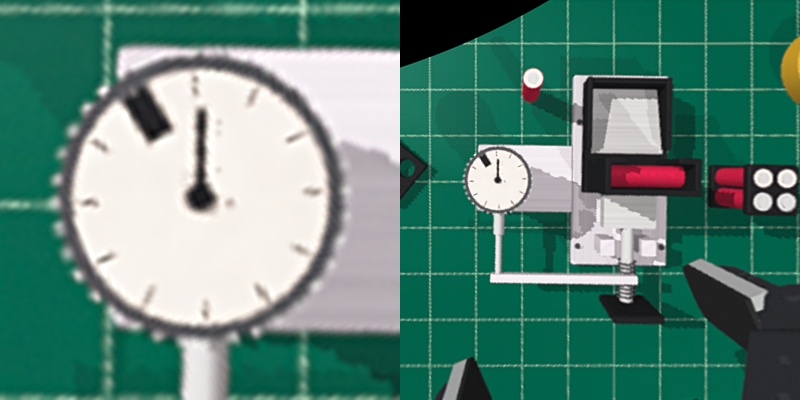

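play_rows(targets=[[0, 3.3, -0.8, 2, 0], [0, 6.6, -1.6, 5, 0], [0, 6.6, -1.6, 9, 0], [0, 6.6, -1.6, 12.5, 0], [0, 6.6, -1.6, 15.5, 0], [0, 6.6, -1.6, 17.4, 0], [0, 6.6, -1.6, 17.4, 0], [0, 6.6, -1.6, 17.4, 0]])

```text
clock: 3.35
eef_pos: [605.6, 21.1, 82.7]
tool_rot: [3.141, -0.0, 0.406]
force: [-0.7, -0.7, -0.4]
width: 85.3
gripper_force: 0.0
```

play_rows(targets=[[1, 0, 0, 0, 0], [1, 0, 0, 0, 0], [1, 0, 0, 0, 0], [1, 0, 0, 0, 0], [1, 0, 0, 0, 0], [1, 0, 0, 0, 0]])

```text
clock: 3.95
eef_pos: [606.1, 22.6, 84.4]
tool_rot: [-3.141, -0.002, 0.407]
force: [-2.2, 1.1, 6.3]
width: 56.2
gripper_force: 62.5
```

play_rows(targets=[[1, 0, 0, 0, 7], [1, 0, 0, 0, 14], [1, 0, 0, 0, 21], [1, 0, 0, 0, 28], [1, 0, 0, 0, 34], [1, 0, 0, 0, 34], [1, 0, 0, 0, 34]])

```text
clock: 4.65
eef_pos: [606.2, 21.5, 84.3]
tool_rot: [-3.141, -0.002, -0.187]
force: [-0.9, -0.5, 7.8]
width: 56.0
gripper_force: 62.9
```

```bash
python3 - <<'E'
from h import *
s,im,d=look('wrist'); print(s['tool_rot'],s['torque'],s['width'])
X,Y=grid(605.5,23,40,400); a=ortho(im,'wrist',s,X,Y,83)
cv2.imwrite('pics/o2.png',np.hstack([a,cv2.resize(im,(533,400))])[:,:780,::-1])
E
```

```text
[-3.14125048e+00 -2.42352711e-03 -1.87062507e-01] [-0.15562734  0.33954892 -0.01849591] 56.04015178763912
```

View pics/o2.png

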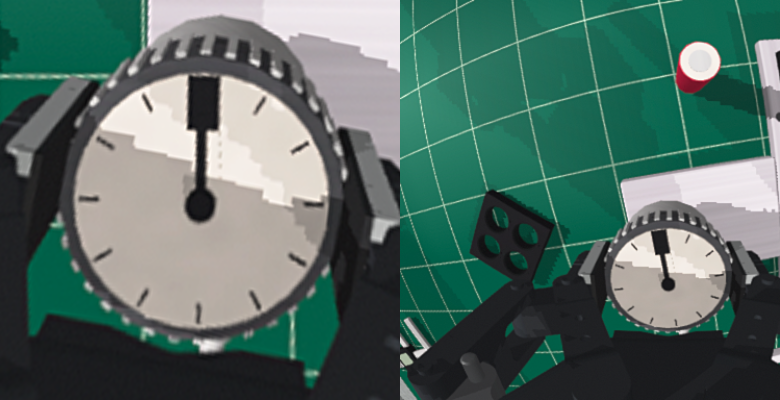

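play_rows(targets=[[0, 0, 0, 0, 0], [0, 0, 0, 0, 0], [0, 0, 0, 0, 0], [0, 0, 0, 0, 0], [0, 0, 0, 0, 0], [0, 0, 0, -3, 0], [0, 0, 0, -6, 0], [0, 0, 0, -10, 0], [0, 0, 0, -13, 0], [0, 0, 0, -13, 0]])

```text
clock: 5.7
eef_pos: [608.3, 21.7, 216.9]
tool_rot: [-3.139, -0.009, -0.187]
force: [-0.1, 0.2, -0.0]
width: 85.6
gripper_force: 0.0
```

```bash
python3 - <<'E'
from h import *
s,im,d=look('wrist'); print(s['eef_pos'],s['tool_rot'],s['width'])
X,Y=grid(605.5,23,40,400); a=ortho(im,'wrist',s,X,Y,83)
cv2.imwrite('pics/o3.png',np.hstack([a,cv2.resize(im,(533,400))])[:,:780,::-1])
v,u=np.mgrid[:384,:512]; P=world('wrist',u,v,d,s)
m=(d>0)&(P[...,2]>97)&(P[...,2]<112)&(P[...,0]>560)&(P[...,0]<700)&(abs(P[...,1]+100)<80)
Q=P[m]; print('mag',len(Q),cv2.minAreaRect(Q[:,:2].astype('f4')))
E
```

```text
[608.29557071  21.65229089 216.91049307] [-3.13944133 -0.00868927 -0.18671571] 85.62093686810671
mag 1098 ((608.449951171875, -101.571533203125), (77.10569763183594, 31.43766212463379), 89.02069854736328)
```

View pics/o3.png

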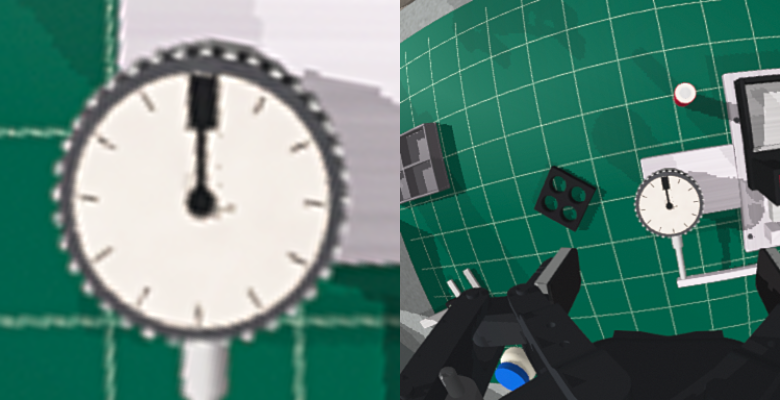

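play_rows(targets=[[1, -3, 3, 0, -5], [1, -6, 6.2, 0, -9.8], [1, -9, 9.4, 0, -9.8], [1, -12, 12.5, 0, -9.8], [1, -14.5, 15.2, 0, -9.8], [1, -14.5, 15.2, 0, -9.8], [1, -14.5, 15.2, 4, -9.8], [1, -14.5, 15.2, 8, -9.8], [1, -14.5, 15.2, 8, -9.8], [1, -14.5, 15.2, 8, -9.8]])

```text
clock: 6.75
eef_pos: [434.3, -100.3, 131.8]
tool_rot: [-3.141, 0.003, -0.015]
force: [0.3, 0.7, 0.1]
width: 0.4
gripper_force: 0.0
```

```bash
python3 - <<'E'
from h import *
s,im,d=look('wrist','w4.png'); print(s['eef_pos'],s['tool_rot'],s['width'],s['qpos'])
v,u=np.mgrid[:384,:512]; P=world('wrist',u,v,d,s)
m=(d>0)&(P[...,2]>68)&(P[...,2]<84)&(P[...,0]>455)&(P[...,0]<520)&(abs(P[...,1]+100)<45)
Q=P[m]; print('plate top',len(Q),cv2.minAreaRect(Q[:,:2].astype('f4')),Q.min(0),Q.max(0))
E
```

```text
[ 434.30756728 -100.26864351  131.75700408] [-3.14100214e+00  2.80582288e-03 -1.52364388e-02] 0.3664580027954135 [ 0.09271488  0.56585249  0.10193855  2.18447319 -0.14087318  0.40004752
 -1.27714669]
plate top 1060 ((482.6292419433594, -100.18244171142578), (45.82831573486328, 8.246581077575684), 89.1988296508789) [ 478.44451066 -123.08192721   68.1165775 ] [486.79835433 -77.28345727  78.64433854]
```

View pics/w4.png

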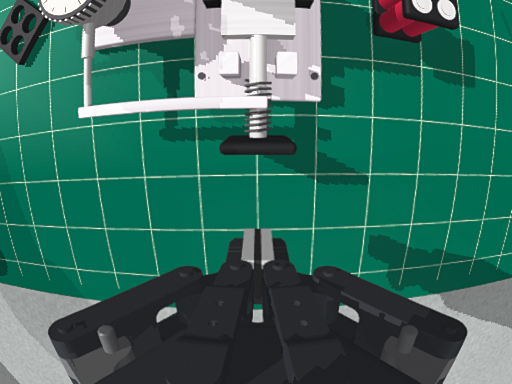

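play_rows(targets=[[1, 0, 0, 3, 0], [1, 0, 0, 6, 0], [1, 1, 0, 6.7, 0], [1, 2, 0, 6.7, 0], [1, 2.6, 0, 6.7, 0], [1, 2.6, 0, 6.7, 0]])

```text
clock: 7.4
eef_pos: [463.5, -101.2, 66.9]
tool_rot: [3.141, -0.005, -0.015]
force: [-0.7, 0.7, 0.3]
width: -0.2
gripper_force: 0.0
```

play_rows(targets=[[1, 0.8, 0, 0, 0], [1, 1.4, 0, 0, 0], [1, 1.8, 0, 0, 0], [1, 1.8, 0, 0, 0]])

```text
clock: 7.8
eef_pos: [476.6, -101.2, 65.5]
tool_rot: [-3.141, 0.005, -0.016]
force: [-6.4, -0.6, 4.2]
width: -0.3
gripper_force: 3.0
```

play_rows(targets=[[1, 0.6, 0, 0, 0], [1, 1.2, 0, 0, 0], [1, 1.6, 0, 0, 0], [1, 1.9, 0, 0, 0], [1, 2.2, 0, 0, 0], [1, 2.2, 0, 0, 0], [1, 2.2, 0, 0, 0]])

```text
clock: 8.5
eef_pos: [495.1, -101.5, 65.2]
tool_rot: [-3.14, 0.011, -0.016]
force: [-10.6, 0.0, 7.7]
width: -0.2
gripper_force: 5.5
```

play_rows(targets=[[1, 0.3, 0, 0, 0], [1, 0.6, 0, 0, 0], [1, 0.6, 0, 0, 0], [1, 0.6, 0, 0, 0]])

```text
clock: 8.9
eef_pos: [496.3, -101.5, 64.8]
tool_rot: [-3.139, 0.02, -0.017]
force: [-19.5, -0.1, 13.5]
width: 0.1
gripper_force: 9.6
```

play_rows(targets=[[1, -1, 0, 0, 0], [1, -2, 0, 0, 0], [1, -3, 0, 0, 0], [1, -4, 0, 0, 0], [1, -5, 0, 0, 0], [1, -6, 0, 0, 0], [1, -6, 0, -3, 0], [1, -6, 0, -7, 0], [1, -6, 0, -12, 0], [1, -6, 0, -16, 0]])

```text
clock: 9.9
eef_pos: [447.5, -101.0, 228.0]
tool_rot: [3.141, -0.003, -0.016]
force: [1.3, 1.3, -1.1]
width: 0.1
gripper_force: 0.0
```

play_rows(targets=[[1, 4, 2, -1, 0], [1, 8, 2, -1, 0], [1, 8, 2, -1, 0], [1, 8, 2, -1, 0]])

```text
clock: 10.3
eef_pos: [526.7, -121.9, 235.2]
tool_rot: [-3.141, -0.0, -0.015]
force: [-0.7, -0.4, -0.1]
width: -0.0
gripper_force: 0.0
```

```bash
python3 - <<'E'
from h import *
s,im,d=look('wrist'); print(s['eef_pos'])
X,Y=grid(605.5,23,40,380); a=ortho(im,'wrist',s,X,Y,83)
X,Y=grid(590,-60,160,400); b=ortho(im,'wrist',s,X,Y,60)
cv2.imwrite('pics/o5.png',np.hstack([cv2.resize(a,(400,400)),b])[:,:,::-1])
v,u=np.mgrid[:384,:512]; P=world('wrist',u,v,d,s)
m=(d>0)&(P[...,2]>68)&(P[...,2]<84)&(P[...,0]>455)&(P[...,0]<540)&(abs(P[...,1]+100)<45)
print('plate',cv2.minAreaRect(P[m][:,:2].astype('f4')))
h=cv2.cvtColor(im,cv2.COLOR_RGB2HSV)
m=(d>0)&(h[...,1]>130)&((h[...,0]>165)|(h[...,0]<8))&(P[...,0]>570)&(P[...,0]<720)&(abs(P[...,1]+100)<40)
for lo,hi in((585,632),(650,715)):
    Q=P[m&(P[...,0]>lo)&(P[...,0]<hi)]; print(len(Q), Q.mean(0) if len(Q) else '', Q.min(0) if len(Q) else '',Q.max(0) if len(Q) else '')
E
```

```text
[ 526.71544671 -121.8686555   235.16201449]
plate ((482.3905334472656, -100.26628112792969), (9.040157318115234, 45.64518737792969), 0.9033198952674866)
1388 [ 608.29956913 -102.08667137   65.08403163] [ 598.00904103 -135.64809258   31.49800923] [620.77321196 -69.20823211 103.56782504]
974 [ 687.79784866 -103.0991844    35.37139227] [ 679.68503766 -137.14508536   22.89765432] [698.91440296 -70.40578822  39.58808115]
```

View pics/o5.png

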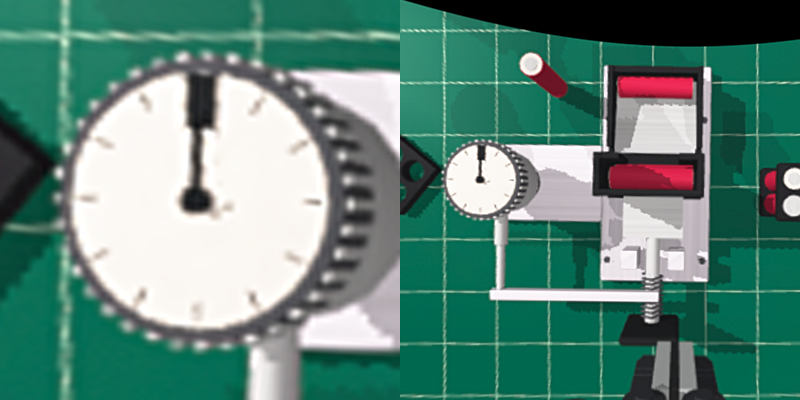

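The picture shows one cell in the trough at feeder x of about 80 mm and the other cells still in the magazine. The slide is back at rest, the zero mark is under the pointer, and the arm is clear.

```bash
python3 -c "
from cell import ctrl
print(ctrl.finish_job())"
```

```text
the job is handed in; nothing more can be done
None
```

The gauge is zeroed, one cell is in the trough with the other two still in the magazine, and the slide is back at rest; the job is handed in, but no verdict was returned.

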